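# Index the target sled of a surgical trainer

## Robot

A 6-joint arm with a two-finger parallel gripper is mounted at the origin on the work surface. World frame = base frame: x ahead of the robot, y to its left, z up, the work surface at z = 0. Lengths are in mm, angles in rad, forces in N, time in s.
With the tool pointing down it reaches from about 350 to 975 mm from the base axis. Payload 7.1 kg.
Tool frame: the origin (TCP) lies on the front face of the gripper's body, between the roots of the fingers; the fingertips stand 80 mm ahead of it and the grasp point (between the pads) lies 61 mm ahead of it (env.tips_ahead is the distance from the TCP to the fingertips, in mm); z points along the fingers, y is the line along which they close (so a half turn about z gives the same grasp; the last joint's range is limited). The gripper opens to 88 mm and grips with 3 to 60 N. Pads are 20 mm wide; open, the fingers measure 115 mm over their backs; the gripper's body (75 mm by 178 mm) begins 61 mm behind the grasp point.
Start: joints at [1.152, 0.423, 1.63, -0, 1.089, -0.019], TCP at [243.239, 575.708, 302.675] pointing down, gripper open.
Joint ranges: [-3, 3], [-0.9, 2.11], [0.09, 2.58], [-1.31, 4.45], [0.11, 2.69], [-2.54, 2.54]. Speed limits (rad/s): [2.39, 2.39, 3.01, 3.14, 3.14, 3.14].

## Interface

Orientations are given as a unit quaternion [x, y, z, w].
In Python, from station import env, set_gripper, viewer, workorder gives the robot as it stands. Calls block until the motion is done:
- env.reach(position, orientation): joint-space move of the TCP to a pose.
- env.move_l(position, rot=None, rate=150, f_stop=None): straight line of the TCP; rot=None keeps the orientation; rate is the mean speed in mm/s. With f_stop (N) it stops when the force on the tool has changed by that much, and returns True; else False.
- env.move_joints(angles): joint-space move.
- set_gripper(opening): finger opening in mm; the grip force is fixed at half the most; returns when the fingers have stopped.
- env.hold(seconds).
- env.ik(position, orientation): joint angles nearest the present ones, or None.
- env.read_state(): the state.
- viewer.camera(name): name is "scene" or "side" or "wrist"; returns the picture (480x640x3 uint8, blue, green, red); there is no depth.
- viewer.camera_params(name): a dict with "fx", "fy", "cx", "cy" (pixels), "pose" (4x4, takes a point from camera to world coordinates); the wrist camera has in their place "tool_from_camera" (4x4, takes a point from camera to tool coordinates, whose origin is the TCP and whose axes are the flange's). Camera axes: x right, y up, looking along -z (the intrinsics and any distortion apply to the point x, -y, -z); pixel columns grow to the right and rows downward; lengths in mm; the calibration is good to about 2 mm. A picture is of the moment at which its call begins: read the wrist's pose just before it. camera_params takes no time and is no camera call.
A pose or a line that the arm cannot do raises env.IKError and nothing moves.
- workorder.sign_off(): hands the job in; it is judged then, once.
The state is a dict: "time_s": time; "qpos": joint angles; "dq": joint speeds; "tau": joint torques, N m; "tool_pos": TCP position; "orientation": TCP orientation; "force": force on the tool from outside, world axes, zero at the start; "wrist_torque": the same for the moment, N m; "width": finger opening in mm; "grip_force": force on a finger pad.
Only numpy, scipy, OpenCV 4.12 (cv2) and the standard library are available. Lean on these libraries where they do the work, as an engineer would, in place of code of your own. Each camera call takes 0.05 s, during which the arm holds its last target. There are 200 camera calls.

## Task

The sled with the little cones slides on the two rails of the black trainer tray. With the fingers shut, push it gently by its upright tab along the rails towards the clamp with the two round bars, until its spring pin climbs the first bar and drops into the notch between them, and leave it seated there without running past. Only push: do not take any of the sled's parts between the fingers, and leave the loose pawn, port and jar alone.

Things in the scene. Friction and masses are not known exactly. Their poses are not given: they have to be found in the camera images.
- tray: Black flat tray, fixed, 200 mm (its x, -90 to +110) by 540 mm (its y), 10 mm thick, with two aluminium rails along its y, tops 28 mm above the table, and grey end blocks at y = +-250 mm, 36 mm high. Origin on the table at mid-length; y is the sliding direction. Its place and yaw vary.
- sled: Grey sled that slides along the tray's y only; about 0.4 kg, drag about 1 N, travel 185 mm either side of the tray's middle. Origin at table height on the tray's y axis, at the sled's middle; axes as the tray's. Deck 120 mm (x, -65 to +55) by 90 mm (y), top 40 mm above the table. Carries a disc with four fixed cones at x = -35 mm, the push tab, and at +x a steel bracket (26 mm along y) with the spring pin.
- tab (a point): Middle of the sled's upright aluminium push tab, 65 mm above the table, x = +28, y = 0 mm in the sled's frame. The tab is 50 mm wide (x), 12 mm thick (y), 40 to 90 mm above the table; its flat broad faces look along +y and -y. Push the face turned away from the notch. From its middle 36 mm is free to the disc and 37 mm to the pin's knob.
- pin_axis (a point): Point on the upright axis of the spring pin, fixed to the sled, 50 mm above the table, x = +75, y = 0 mm in the sled's frame. The pin's black knob is 20 mm across, 60 to 70 mm above the table when down; its steel ball tip below is 12 mm across.
- cones (a point): Middle of the four fixed cones on the sled's white disc (54 mm across), 58 mm above the table; the cones reach 73 mm.
- pin (a joint): Height of the spring pin (m): 0 down, 0.003 on top of a bar, 0 again when seated in the notch. The climb begins 18 mm before the notch's middle and takes 5 to 7 N along the rails. The push fades to about nothing at the bar's top, 9 mm before the middle, where the sled may stay; pushed 2 or 3 mm on, it springs forward and centres itself. Leaving the notch takes 6 to 7 N.
- detent: Fixed clamp on the tray's +x side: two half-round aluminium bars lying along x (each 16 by 26 mm, centre lines 18 mm apart, tops 21 mm above the table), on a dark foot 44 by 60 mm. The groove between them is the notch. Origin in the groove's middle (y = 0), 10 mm above the table, under the pin's path; axes as the tray's. 90 to 140 mm from the tray's middle, at its +y or its -y side.
- stop: Fixed clamp with the same foot but one plain upright aluminium block (26 by 20 mm, up to 55 mm above the table): a hard end stop, on the other side of the sled from the notch. Origin at its middle, 10 mm above the table; axes as the tray's.
- pawn: Loose yellow pawn, 32 mm wide, 53 mm tall, standing by the tray's +x side; leave it. Origin at its foot.
- port: Loose steel instrument port, 40 mm wide at the foot, 85 mm tall, standing by the tray's +x side; leave it. Origin at its foot.
- jar: Small loose jar, 52 mm wide, 62 mm tall, standing by the tray's +x side; leave it. Origin at its foot.

How it is judged (in metres and radians):
On the way:
1. the fingers push the sled to the notch (pin within 30 mm of it) (contact force between the fingers and sled above 0.4 N and y of pin_axis in the frame of detent between -0.03 and 0.03 m).
At the end, for the whole second after the job is handed in: The spring pin has dropped into the notch between the two bars: pin axis within 2.5 mm of the notch's middle along the rails, pin raised by less than 1.5 mm, sled at rest (y of pin_axis in the frame of detent between -0.0025 and 0.0025 m and value of joint pin below 0.0015 m and linear speed of sled below 0.005 m/s); the robot touches nothing.
It fails at once if the sled runs past the notch (its pin more than 8 mm beyond the notch's middle) ((y of detent in the frame of tray above 0 m and y of pin_axis in the frame of detent above 0.008 m) or (y of detent in the frame of tray below 0 m and y of pin_axis in the frame of detent below -0.008 m)).
It fails at once if the sled's upright tab, pin knob or cones are taken between the fingers ((x of the grasp point in the frame of tab between -0.028 and 0.028 m and y of the grasp point in the frame of tab between -0.009 and 0.009 m and z of the grasp point in the frame of tab between -0.026 and 0.026 m) or (x of the grasp point in the frame of cones between -0.025 and 0.025 m and y of the grasp point in the frame of cones between -0.025 and 0.025 m and z of the grasp point in the frame of cones between -0.014 and 0.014 m) or (x of the grasp point in the frame of pin_axis between -0.011 and 0.011 m and y of the grasp point in the frame of pin_axis between -0.011 and 0.011 m and z of the grasp point in the frame of pin_axis between -0.024 and 0.024 m)).
It fails at once if the sled is pushed harder than 30 N (contact force between the fingers and sled above 30 N).
It fails at once if the loose pawn, port or jar is moved by more than 15 mm or tipped (distance of any of pawn, port, jar from where it was at the start of the episode above 0.015 m or angle between any of pawn, port, jar's own z axis and vertical above 0.3 rad).
It also fails if it takes over 45 s, if anything falls off the work surface, if the arm or the gripper's body presses on something with over 40 N, if the wrist force passes 120 N, or if a joint passes its speed limit or range.

## Working session

There is one attempt and no reset: what is moved stays moved. The work goes in short steps, each a Python script; the robot and the scene stay as the last script left them, time stands still between calls to the robot, and variables do not carry over. Pictures are saved under pics/ and viewed, at most 10 in all, crops included, and the job is handed in when it is done.

```bash
mkdir -p pics; python3 - <<'E'
from station import env, viewer
import cv2
for n in ("scene","side"):
    cv2.imwrite(f"pics/{n}0.png",viewer.camera(n)); p=viewer.camera_params(n); print(n,p)
print(viewer.camera_params("wrist")); print(env.read_state())
E
```

```text
scene {'fx': 506.33015910648703, 'fy': 506.33015910648703, 'cx': 323.2397020235924, 'cy': 235.30373375445, 'pose': array([[-5.35360929e-01, -5.28178219e-01,  6.59102757e-01,
         1.15063815e+03],
       [ 8.44588538e-01, -3.27680437e-01,  4.23433268e-01,
         3.67350675e+02],
       [-7.67314990e-03,  7.83360262e-01,  6.21520573e-01,
         5.66880419e+02],
       [ 0.00000000e+00,  0.00000000e+00,  0.00000000e+00,
         1.00000000e+00]])}
side {'fx': 441.3902835905464, 'fy': 441.3902835905464, 'cx': 319.81460041825096, 'cy': 237.43948404823368, 'pose': array([[ 9.84999292e-01,  1.15338967e-01, -1.28348424e-01,
         5.61912832e+02],
       [-1.71931782e-01,  5.92659299e-01, -7.86889076e-01,
        -5.07999443e+02],
       [-1.46920866e-02,  7.97152355e-01,  6.03599424e-01,
         4.39786831e+02],
       [ 0.00000000e+00,  0.00000000e+00,  0.00000000e+00,
         1.00000000e+00]])}
{'fx': 349.0271120103017, 'fy': 349.0271120103017, 'cx': 316.07435210139346, 'cy': 242.32089914090253, 'tool_from_camera': array([[-5.94844904e-04,  9.67949789e-01,  2.51143092e-01,
   
[... 269 characters left out ...]
00e+00]])}
{'time_s': 0.1, 'qpos': array([ 1.15200917e+00,  4.23763586e-01,  1.63060715e+00, -2.63426386e-05,
        1.08861048e+00, -1.90035797e-02]), 'dq': array([-0.00187874, -0.00334485, -0.00161901,  0.0009021 , -0.00105563,
        0.00250584]), 'tau': array([ 3.31814908e-04, -5.45621502e+01, -2.74325931e+01,  6.46356982e-02,
        1.88657135e-02, -1.97331764e-05]), 'tool_pos': array([243.08456794, 575.36200826, 301.98240546]), 'orientation': array([ 1.98557233e-01,  9.80089049e-01, -6.80247602e-04, -1.39377280e-04]), 'force': array([-0.15316458, -0.5039658 , -0.00951624]), 'wrist_torque': array([ 0.00716417,  0.00635289, -0.02682826]), 'grip_force': 0.0, 'width': 87.81554502906255}
```

View pics/scene0.png

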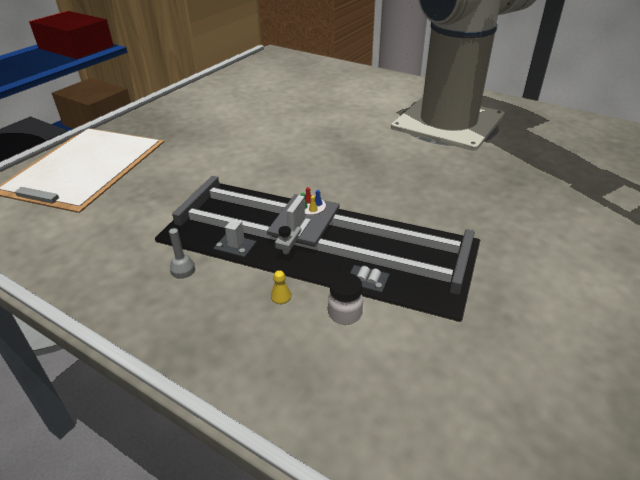

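View pics/side0.png

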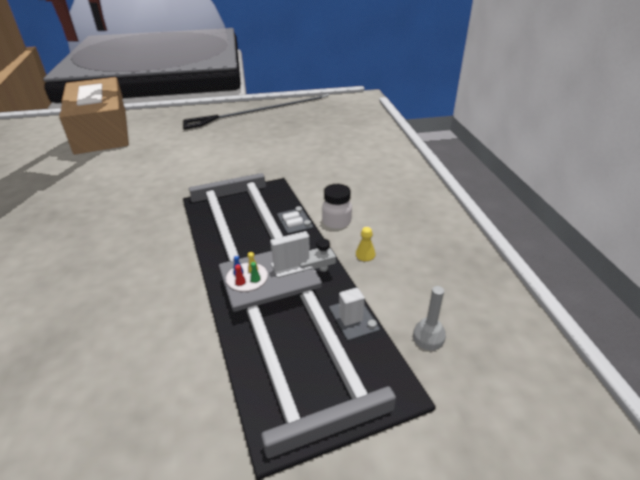

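Scene: tray corners ≈(156,237) and (463,309), knob (285,231), notch bars (371,274) on the right, which is world +y. Side: corners (434,407), (257,474), (184,196), (285,180), knob (322,244), tab top (290,237), notch (291,217). The push is therefore towards tray +y, on the tab's −y face.

```bash
cat > h.py <<'E'
from station import env, set_gripper, viewer, workorder
import numpy as np, cv2
from scipy.optimize import least_squares
from scipy.spatial.transform import Rotation as R
def proj(p,P,T):
    c=np.linalg.inv(T)@np.append(P,1); return np.array([P_x(p,'fx','cx',c[0],-c[2]),P_x(p,'fy','cy',-c[1],-c[2])])
def P_x(p,f,c,a,d): return p[f]*a/d+p[c]
def wrist_T():
    s=env.read_state(); T=np.eye(4); T[:3,:3]=R.from_quat(s['orientation']).as_matrix(); T[:3,3]=s['tool_pos']
    return T@viewer.camera_params('wrist')['tool_from_camera']
def world(v,P):
    c,s=np.cos(v[2]),np.sin(v[2]); return np.array([v[0]+c*P[0]-s*P[1],v[1]+s*P[0]+c*P[1],P[2]])
def pt(v,k):   # v = tray x,y,yaw, sled s, notch d
    return world(v,{'fr':(110,270,10),'fl':(110,-270,10),'br':(-90,270,10),'bl':(-90,-270,10),'knob':(75,v[3],70),'tab':(28,v[3],90),'notch':(75,v[4],19)}[k])
def fit(obs,v0):
    f=lambda v:np.concatenate([proj(p,pt(v,k),T)-uv for p,T,k,uv in obs])
    return least_squares(f,v0,loss='soft_l1')
E
python3 - <<'E'
from h import *
a=viewer.camera_params('scene');b=viewer.camera_params('side')
obs=[(a,a['pose'],k,u) for k,u in dict(fr=(463,309),fl=(156,237),knob=(285,231),notch=(371,274)).items()]
obs+=[(b,b['pose'],k,u) for k,u in dict(fl=(434,407),bl=(257,474),br=(184,196),fr=(285,180),knob=(322,244),tab=(290,237),notch=(291,217)).items()]
r=fit(obs,[600,0,0,0,100]); print(r.x.round(3)); print(r.fun.reshape(-1,2).round(1))
np.save('v.npy',r.x)
E
```

```text
[ 5.63403e+02 -1.95380e+01  1.93000e-01 -2.93680e+01  1.18326e+02]
[[-0.3 10.4]
 [-2.3  0.4]
 [-1.1 -2.3]
 [-0.6  0.4]
 [ 0.8 -2.3]
 [-4.5  0.9]
 [-2.3 -0.3]
 [-0.5 -4.6]
 [ 0.3 -3.3]
 [-1.1 -0.1]
 [ 0.1 -1.7]]
```

```bash
cat >> h.py <<'E'
def quat(v):
    t=v[2]+np.pi/2; return [np.cos(t/2),np.sin(t/2),0,0]
E
python3 - <<'E'
from h import *
v=np.load('v.npy'); set_gripper(0)
env.reach(world(v,(28,10,330)),quat(v)); env.hold(.3)
T=wrist_T(); np.save('T1.npy',T); cv2.imwrite('pics/w1.png',viewer.camera('wrist'))
s=env.read_state(); print(s['qpos'],s['tool_pos'],s['time_s'],s['width'])
p=viewer.camera_params('wrist')
for k in('knob','tab','notch'):print(k,proj(p,pt(v,k),T))
E
```

```text
[-2.70921253e-02  3.40354950e-01  1.68757944e+00  5.13286920e-06
  1.11365115e+00 -2.20718312e-01] [588.98599065  -4.05536082 329.9861541 ] 4.1917 0.5001317055666615
knob [361.54089288 260.83493224]
tab [315.74193215 267.06609017]
notch [360.05981164 113.50825592]
```

View pics/w1.png

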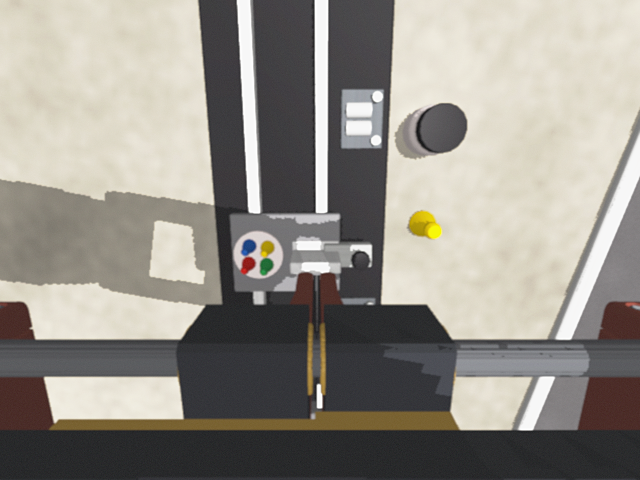

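```bash
python3 - <<'E'
from h import *
v=np.load('v.npy');a=viewer.camera_params('scene');b=viewer.camera_params('side');w=viewer.camera_params('wrist');T=np.load('T1.npy')
f=lambda u:np.concatenate([3*(proj(w,pt(np.r_[v[:3],u],k),T)-q) for k,q in dict(knob=(361,260),tab=(316,267),notch=(359,118.5)).items()])
v[3:]=least_squares(f,v[3:]).x; print(v); np.save('v.npy',v)
q=quat(v); n=world(v,(0,1,0))-world(v,(0,0,0)); n[2]=0
Y=v[3]-46
env.move_l(world(v,(28,Y,330)),q,150); env.move_l(world(v,(28,Y,133)),q,120); env.hold(.3)
f0=env.read_state()['force']@n
hit=env.move_l(world(v,(28,v[3]-10,133)),q,12,f_stop=1.5)
s=env.read_state(); y=(s['tool_pos']-world(v,(28,0,133)))@n
print(hit,s['force'].round(2),f0,'tool y',y,'expected',v[3]-16,s['time_s'])
env.hold(.2); print(env.read_state()['force']@n)
T=wrist_T(); np.save('T2.npy',T); cv2.imwrite('pics/w2.png',viewer.camera('wrist'))
E
```

```text
[ 5.63402548e+02 -1.95380797e+01  1.93112437e-01 -2.89159070e+01
  1.13284865e+02]
False [-0.58 -0.79 -0.27] -0.40688868767500924 tool y -38.9329855534674 expected -44.91590697081992 10.15
-0.5242890631876984
```

View pics/w2.png

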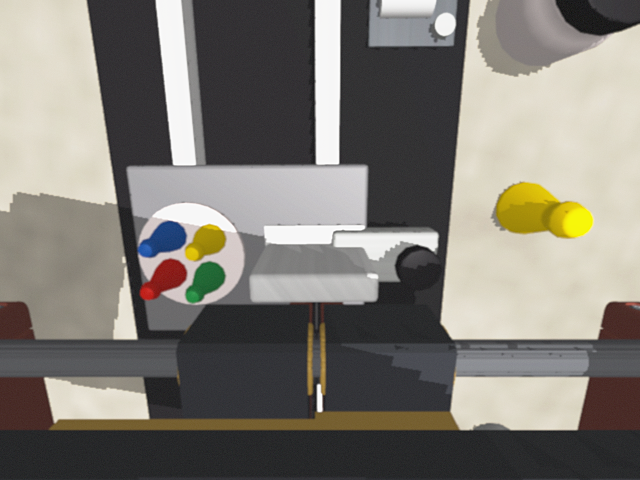

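```bash
python3 - <<'E'
from h import *
v=np.load('v.npy');w=viewer.camera_params('wrist');T=np.load('T2.npy')
def s_of(uv,T): return least_squares(lambda u:proj(w,world(v,(u[0],u[1],70)),T)-uv,[75,0]).x
print('knob from w2',s_of((419,268),T))
q=quat(v); n=world(v,(0,1,0))-world(v,(0,0,0)); n[2]=0
for Y in (-20,10,40,69):
    env.move_l(world(v,(28,Y,133)),q,25,f_stop=8)
    s=env.read_state(); print((s['tool_pos']-world(v,(28,0,133)))@n, s['force']@n)
env.hold(.2); s=env.read_state(); print(s['time_s'],s['force']@n)
T=wrist_T(); np.save('T3.npy',T); cv2.imwrite('pics/w3.png',viewer.camera('wrist'))
E
```

```text
knob from w2 [ 73.33305765 -19.42833333]
-19.959654542532242 0.62676312682075
9.944044185606199 0.7795967667843948
39.93757186318884 0.8189481819142888
68.96277977908937 0.34151358267486837
15.5167 0.5024361840373748
```

View pics/w3.png

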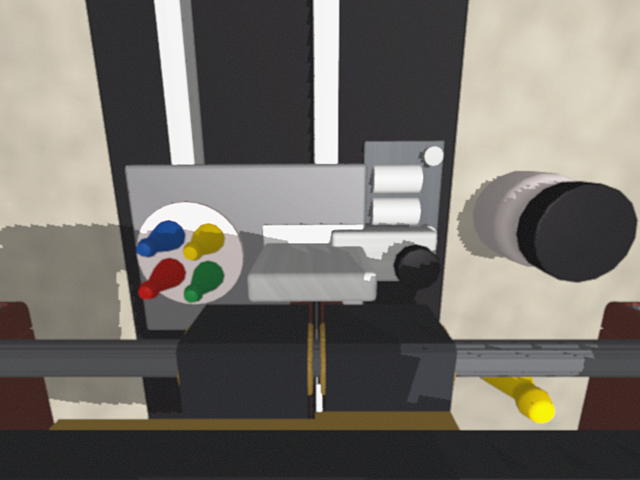

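Knob at (417,268). The bars are at (398,180) and (396,211), so the groove is at about (397,195). The sled is touching the fingers and the pin is just short of the first bar.

```bash
python3 - <<'E'
from h import *
v=np.load('v.npy');w=viewer.camera_params('wrist');T=np.load('T3.npy')
g=lambda uv,z:least_squares(lambda u:proj(w,world(v,(u[0],u[1],z)),T)-uv,[75,0]).x
k=g((417,268),70);b=[g(x,20) for x in((396,211),(398,180),(397,195.5))]
print(k,b)
q=quat(v); n=world(v,(0,1,0))-world(v,(0,0,0)); n[2]=0
Y=69.; log=[]
while Y<82:   # fine steps to feel where the climb begins
    Y+=1; env.move_l(world(v,(28,Y,133)),q,10,f_stop=12)
    s=env.read_state(); f=s['force']@n; log.append((Y,round((s['tool_pos']-world(v,(28,0,133)))@n,1),round(f,2)))
    if abs(f)>3.5: break
print(log,s['time_s'])
E
```

```text
[72.49062742 88.37789567] [array([ 73.40749696, 105.25217032]), array([ 73.52894412, 122.5211463 ]), array([ 73.46889783, 113.98296411])]
[(70.0, np.float64(70.0), np.float64(-0.17)), (71.0, np.float64(71.1), np.float64(-0.52)), (72.0, np.float64(72.1), np.float64(0.48)), (73.0, np.float64(73.1), np.float64(-0.31)), (74.0, np.float64(74.1), np.float64(-0.61)), (75.0, np.float64(75.1), np.float64(-0.18)), (76.0, np.float64(76.1), np.float64(-0.51)), (77.0, np.float64(77.1), np.float64(-0.24)), (78.0, np.float64(77.8), np.float64(-2.54)), (79.0, np.float64(78.6), np.float64(-5.91))] 18.0667
```

Climb started at tool y≈77.3, so the bar's top is near 86.3 and the notch near 95.3.

```bash
python3 - <<'E'
from h import *
v=np.load('v.npy'); q=quat(v); n=world(v,(0,1,0))-world(v,(0,0,0)); n[2]=0
log=[]
for Y in [*range(80,89),88.5,89]:
    env.move_l(world(v,(28,Y,133)),q,8,f_stop=15)
    s=env.read_state(); log.append((Y,float(round((s['tool_pos']-world(v,(28,0,133)))@n,1)),float(round(s['force']@n,2))))
env.hold(.3); s=env.read_state()
print(log,s['time_s'])
T=wrist_T(); np.save('T4.npy',T); cv2.imwrite('pics/w4.png',viewer.camera('wrist'))
E
```

```text
[(80, 79.7, -5.67), (81, 80.9, -4.23), (82, 82.2, -2.77), (83, 83.2, -1.68), (84, 84.2, -1.34), (85, 85.2, -0.77), (86, 86.2, 0.29), (87, 87.1, 0.01), (88, 88.1, -0.53), (88.5, 88.5, -0.48), (89, 89.0, 0.84)] 21.3417
```

View pics/w4.png

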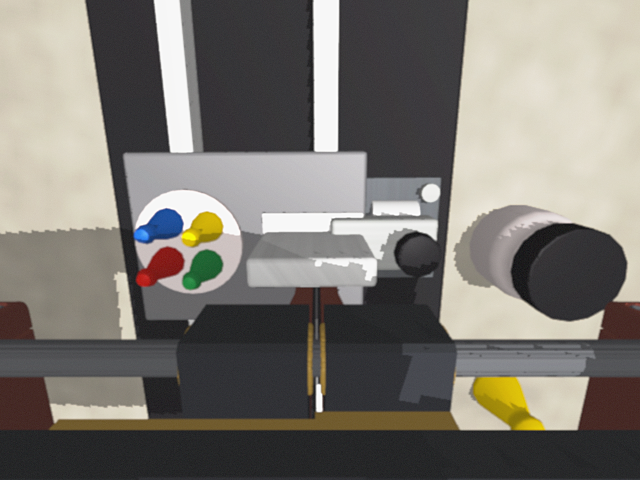

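The sled has sprung ahead of the fingers: the knob moved from row 268 to row 254 at (417,254). I'll back off, then check.

```bash
python3 - <<'E'
from h import *
v=np.load('v.npy');w=viewer.camera_params('wrist');T=np.load('T4.npy')
print(least_squares(lambda u:proj(w,world(v,(u[0],u[1],70)),T)-(417,254),[75,0]).x)
q=quat(v)
env.move_l(world(v,(28,68,133)),q,60); env.move_l(world(v,(28,68,250)),q,120); env.hold(.3)
T=wrist_T()
im=viewer.camera('wrist'); cv2.imwrite('pics/w5.png',im); print(env.read_state()['time_s'])
for k,P in dict(knob=(73.4,114,70),notch=(73.4,114,20)).items(): print(k,proj(w,world(v,P),T))
E
```

```text
[ 72.00826821 114.83584749]
23.3667
knob [377.33391521 183.34040235]
notch [367.75081743 178.34674211]
```

View pics/w5.png

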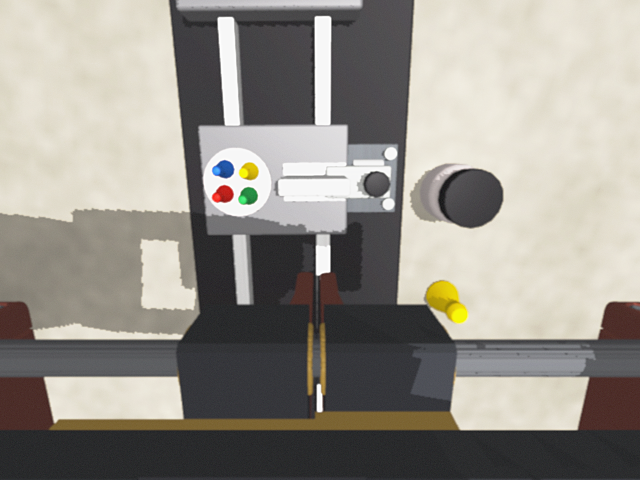

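The knob is at (376,184), against (377,183) predicted for a seated pin. The fingers are clear and the jar and pawn are untouched.

```bash
python3 -c "
from station import workorder
print(workorder.sign_off())"
```

```text
the job is handed in; nothing more can be done
None
```

I pushed the sled to the notch with the fingers shut, and the last wrist picture shows the pin seated there (knob within about 1 pixel of its predicted place). The fingers are clear, and the job was handed in with about 23 s on the robot's clock; the sign-off gave no verdict.

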